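# Pack a connecting rod and slide the latched cover shut

### The job

Draw the connecting rod out of its pigeonhole by its projecting big end, lay it flat on the rubber mat and let go, then take it again by the shank and lay it flat in the nest of the open transport case, big end at the closed end of the case, away from the parked cover. Then hold the cover's release tab pressed down while sliding the cover along its rails until it is fully home, and let the tab spring back up. Leave the other things on the bench where they are.

Things in the scene. Friction and masses are not known exactly. Their poses are not given: they have to be found in the camera images.
- rod_center (a point): Steel connecting rod, 130 mm long, 18 thick, lying flat, 0.28-0.46 kg. Point: middle of its shank, half-way up; x along the rod to the SMALL end, z up. Along x: flat-sided big end -73 to -29 (52 wide, bore 34, bolt heads 3 proud), shank -29 to 29 (20 wide), round eye 27 to 57 (30 wide). Balances at x = -17. Starts in the pigeonhole, only the big end outside
- rod_big (a point): Centre of the rod's big end, half-way up, 51 mm from rod_center towards -x; axes as the rod
- sleeve: Fixed grey pigeonhole, 90 mm wide, 72 high, 100 deep. Origin on the bench under the middle of its mouth; +x points into it, -x out (roughly towards the robot). Its floor, on which the rod lies, is 40 above the bench; the opening is 78 wide, 28 high. A tongue 34 wide, 4 thick, level with the floor, carries the big end to 32 before the mouth; the big end's sides are free
- mat: Fixed black rubber mat 160 (x) x 130 (y) mm, 4 thick, on the bench in front of the pigeonhole; origin under its centre, z up
- case: Fixed grey transport case, 349 mm long, 142 wide, 53 high. Origin on the bench under the middle of its box; +x along the rails, the way the cover opens (roughly to the robot's right). Box inside: x -73 to 73, y -65 to 65, floor 5 above the bench; closed end at -x. Rails run on to x = 270, where the open cover is parked. Rail lips and latch teeth, 33 to 53 high, leave 118 between them
- nest (a point): Where rod_center belongs, rod on the case floor: 8 mm from the case origin along its +x, 14 above the bench; axes as the case; the rod's x must point along this x (big end to -x). Four black blocks 15 mm high on the floor: two beside the big end (case x -73 to -43, gap 60) and two beside the small end (x 43 to 73, gap 40). Between them the floor is free for fingers
- cover (a joint): Slide of the grey cover (156 x 128 mm, top 48 above the bench), in m along the case's +x: 0 = fully home over the box, 0.185 = end stop. Starts parked at 0.150-0.180, clear of the nest. Friction about 2 N. From 0.137 down to 0 it moves only while the tab is held down (teeth every 20 mm; it latches wherever the tab comes up); above 0.140 it moves freely
- tab (a joint): Travel of the sprung release tab in m: 0 = up, 0.007 = fully down (hard stop). It needs 2.8 N to start and 7.7 N to be fully down; it frees the cover when pressed at least 0.006, and springs back when let go
- tab_top (a point): Centre of the upper face of the black tab plate (60 mm along the case's x, 40 across) in the middle of the cover: at case x = cover joint, y = 0; 56 above the bench when up, 49 when down; axes as the case. From the plate rises a fin 14 thick (along x), 32 wide (y), 19 high, to be straddled or pushed; plate and fin are one part
- piston: Bystander: piston, an aluminium cylinder 60 mm across, 55 high, standing; origin under its centre. Leave it where it is
- tape: Bystander: roll of paper tape, a ring 90 mm across, 48 high; origin under its centre. Leave it where it is
- spanner: Bystander: open-ended spanner 170 mm long lying flat; origin under its middle, x along it. Leave it where it is
- filter: Bystander: white filter canister 76 mm across, 90 high; origin under its centre. Leave it where it is
- bearing: Bystander: steel bearing ring 72 mm across, 20 high; origin under its centre. Leave it where it is
- carton: Bystander: small cardboard carton 100 x 70 x 70 mm; origin under its centre. Leave it where it is
- jar: Bystander: closed jar 60 mm across, 85 high; origin under its centre. Leave it where it is
Mind the look-alikes: they are no part of the job. Of the things shaped like the mat, the black one is meant.

How it is judged:
By the outcome, as a careful person would: the job done as asked, in the order asked, and still so for the second after the job is handed in, with the robot touching nothing.
It also fails if it takes over 61 s, if anything falls off the work surface, if the arm or the gripper's body presses on something with over 40 N, if the wrist force passes 120 N, or if a joint passes its speed limit or range.

### The arm

A 6-joint arm with a two-finger parallel gripper is mounted at the origin on the work surface. World frame = base frame: x ahead of the robot, y to its left, z up, the work surface at z = 0. Lengths are in m, angles in rad, forces in N, time in s.
With the tool pointing down it reaches from about 0.425 to 0.95 m from the base axis. Payload 3.5 kg.
Tool frame: the origin (TCP) lies on the centre line of the jaws, within the pads' length; the fingertips stand ahead of it and the grasp point (between the pads) lies 11 mm behind it (tips_ahead is the z of the fingertips in the tool frame, in m); z points along the fingers, y is the direction in which the jaws open and shut (so a half turn about z gives the same grasp; the last joint's range is limited). The gripper opens to 85 mm and grips with 20 to 120 N. Pads are 22 mm wide; open, the fingers measure 114 mm over their backs; the gripper's body (76 mm by 85 mm) begins 54 mm behind the grasp point. The pads swing forward as they close: fully open they stand 13 mm farther back than shut.
Start: joints at [1.13, 0.286, 1.577, -0, 1.279, -0.15], TCP at [0.193, 0.647, 0.239] pointing down, gripper open.
Joint ranges: [-2.77, 2.77], [-0.9, 2.22], [0.21, 2.48], [-1.53, 4.67], [0.24, 2.81], [-2.84, 2.84]. Speed limits (rad/s): [2.79, 2.79, 3.14, 3.14, 3.14, 3.14].

### API

Orientations are given as a unit quaternion [x, y, z, w].
In Python, from plant import * gives the robot as it stands. The module is installed in compiled form; this text tells all that it offers.
- The arm moves only by the tool move_arm, never from a script. Its arguments are lists of equal length, an entry for each row: "linear": the shift along the world's x, y, z in m, a list of three; "twist": the turn, a rotation vector about the world's x, y, z in degrees, a list of three. A call has 1 to 20 rows; each row shifts and turns the pose as measured when the row begins; what a row does not reach is not made up. A row lasts 1/12 s, in which the tool goes at most 41.7 mm and 7.16 degrees, less where a joint would pass 70% of its speed; a pose out of reach is approached as far as the arm can. A call is refused whole if a number of a shift passes 0.0417 or a number of a turn 7.16, either way. A call with a gripper value outside its range is refused whole. "grip" is the opening, from 0 (shut) to 1 (fully open), set as the call begins (left out, the last holds). The fingers move at their own pace and stop on an object; "force" is the grip in N (left out, the last holds). Time passes only in rows, so rows that do not move let the fingers close. It gives the time, the measured TCP pose, the force and the opening at its end, in the units of the state.
- get_state(): the state, without advancing time (a new reading comes with each control period).
- read_camera(name): name is "scene" or "top"; returns a dict with "img" (400x640x3 uint8, blue, green, red), "depth" (400x640 float32, m along the optical axis (not along the pixel's ray), 0 where there is no reading), "fx", "fy", "cx", "cy" (pixels), "rvec" (rotation vector, rad) and "tvec" (3), from world to camera coordinates, as OpenCV has them. Camera axes: x right, y down, z forward; pixel columns grow to the right and rows downward; lengths in m; the calibration is good to about 2 mm. A picture is of the moment at which its call begins.
- sign_off(): hands the job in, once; it reports no verdict.
The state is a dict: "time": time; "qpos": joint angles; "dq": joint speeds; "joint_efforts": joint torques, N m; "eef_pos": TCP position; "tcp_rot": TCP orientation; "contact_force": force on the tool from outside, world axes, zero at the start; "wrist_torque": the same for the moment, N m; "opening": opening from 0.0 (shut) to 1.0 (fully open).
Only numpy, scipy, OpenCV 4.12 (cv2) and the standard library are available. Lean on these libraries where they do the work, as an engineer would, in place of code of your own. Each camera call takes 0.05 s, during which the arm holds its last target.

## Working session

There is one attempt and no reset: what is moved stays moved. The work goes in short steps, Python scripts to look and compute and a tool call to move; the robot and the scene stay as the last step left them, time stands still between calls to the robot, and variables do not carry over. Pictures are saved under pics/ and viewed, and the job is handed in when it is done.

Besides the shell and the picture viewer there is one more tool, called after "Call:" in YAML: its name, and indented under it one key for each argument. move_arm: Moves the arm, as the interface text tells. Its arguments: {"type":"object","properties":{"linear":{"type":"array","items":{"type":"array","items":{"type":"number"}}},"twist":{"type":"array","items":{"type":"array","items":{"type":"number"}}},"grip":{"type":"number"},"force":{"type":"number"}},"required":["linear","twist"]}

```bash
mkdir -p pics; cat > h.py <<'E'
from plant import *
import numpy as np, cv2
def cam(n):
    c=read_camera(n); c['R'],_=cv2.Rodrigues(np.array(c['rvec'],float)); c['t']=np.array(c['tvec'],float).reshape(3); return c
def ray(c,u,v,z):
    d=c['R'].T@np.array([(u-c['cx'])/c['fx'],(v-c['cy'])/c['fy'],1]); o=-c['R'].T@c['t']
    return o+d*(z-o[2])/d[2]
def cloud(c):
    v,u=np.mgrid[0:400,0:640]; d=c['depth']
    p=np.stack([(u-c['cx'])/c['fx']*d,(v-c['cy'])/c['fy']*d,d],-1)-c['t']
    return p@c['R']
def proj(c,p):
    q=c['R']@np.array(p)+c['t']; return q[0]/q[2]*c['fx']+c['cx'],q[1]/q[2]*c['fy']+c['cy']
def pr(**k):
    for a,b in k.items(): print(a,np.round(b,4))
E
python3 - <<'E'
from h import *
for n in("scene","top"):
    c=cam(n); cv2.imwrite(f'pics/{n}0.png',c['img']); np.savez(f'{n}0.npz',**c)
    print(n,-c['R'].T@c['t'],c['R'][2],c['fx'])
s=get_state(); print(s)
E
```

```text
scene [ 1.38510968 -0.44938749  0.91570973] [-0.67374209  0.38842183 -0.62864941] 415.9847289131139
top [0.25175575 0.08383559 1.23691723] [ 0.19053807 -0.00365725 -0.98167299] 365.79073752367043
{'time': 0.1, 'qpos': array([ 1.12998622e+00,  2.87104864e-01,  1.57803291e+00, -2.82571930e-05,
        1.27858501e+00, -1.49996227e-01]), 'dq': array([ 0.0004342 , -0.00159407, -0.00431295,  0.00162897,  0.00050182,
        0.00180922]), 'joint_efforts': array([ 6.82988848e-04, -4.07294798e+01, -2.93699938e+01, -1.33121198e-04,
        3.44127395e-03,  8.67503530e-06]), 'eef_pos': array([0.19327165, 0.64613893, 0.23806569]), 'tcp_rot': array([ 1.44890966e-01,  9.89447054e-01, -1.02286816e-03, -2.97127895e-04]), 'contact_force': array([ 0.4741695 , -0.43298076, -0.10314134]), 'wrist_torque': array([-0.00659626,  0.02445653,  0.04008457]), 'opening': 1.0041072386743153}
```

View pics/scene0.png

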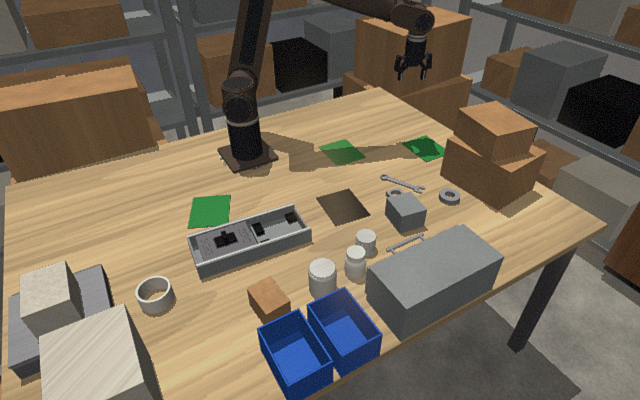

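View pics/top0.png

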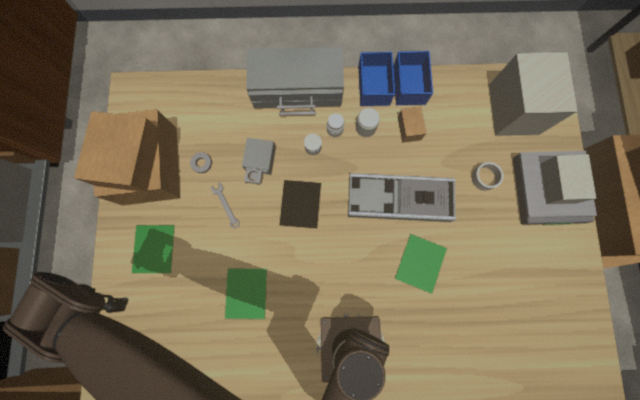

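The scene view shows the case at (250,240), the black mat at (343,206) and the pigeonhole at (405,212). In the top view the pigeonhole is at (258,155) with the big end at (254,175), the black mat is at (300,203), and the case is at (402,197) with its cover on the right.

There are four mat-shaped things in the top view: black (300,203), green (153,249), green (246,293) and green (421,263). The black one fits the description. I'll enlarge a crop to confirm.

```bash
python3 - <<'E'
import cv2
a=cv2.imread('pics/top0.png')[125:235,225:465]; cv2.imwrite('pics/t1.png',cv2.resize(a,None,fx=3.3,fy=3.3,interpolation=cv2.INTER_CUBIC))
a=cv2.imread('pics/scene0.png')[165:285,180:440]; cv2.imwrite('pics/s1.png',cv2.resize(a,None,fx=3,fy=3,interpolation=cv2.INTER_CUBIC))
E
```

```text
(no output)
```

View pics/t1.png

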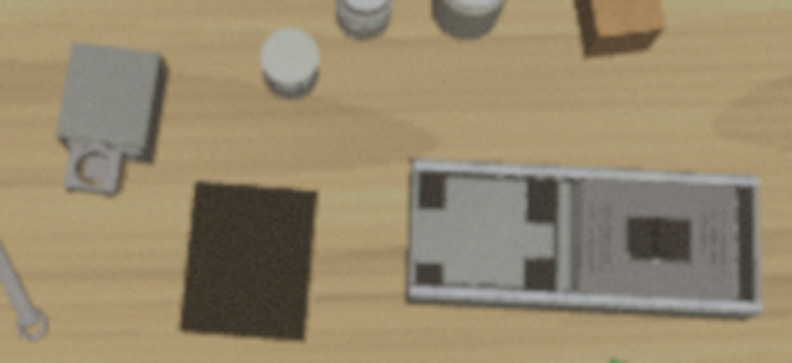

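View pics/s1.png

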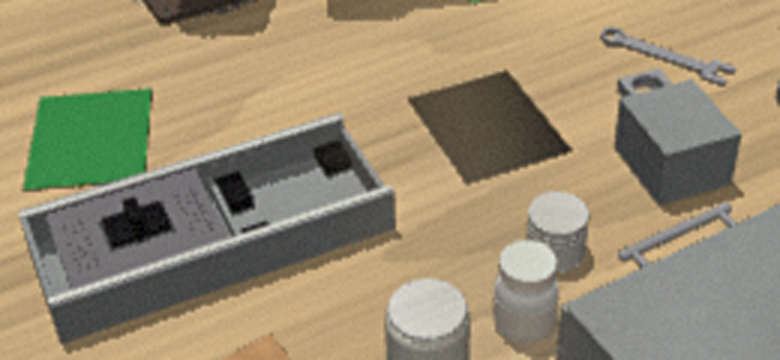

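The crop shows the black mat at crop (250,260), which is full px (300,203). The rod's big end sits at crop (93,168), and the case nest is on the left with the cover on the right and the fin at crop (658,240). Next I measure their positions.

```bash
cat > m.py <<'E'
from h import *
import sys
def load(n): 
    d=np.load(n,allow_pickle=True); return {k:d[k] for k in d.files}
c=load('top0.npz'); P=cloud(c); im=c['img'].astype(int); 
def box(m,z,label):
    m=m.astype(np.uint8); cs,_=cv2.findContours(m,cv2.RETR_EXTERNAL,cv2.CHAIN_APPROX_NONE); k=max(cs,key=cv2.contourArea)[:,0]
    w=np.array([ray(c,u,v,z)[:2] for u,v in k]); r=cv2.minAreaRect((w*1000).astype(np.float32)); print(label,len(k),'px',k.mean(0).round(1),'ctr',np.round(r[0],1),'size',np.round(r[1],1),'ang',round(r[2],2)); return w
def win(x0,x1,y0,y1):
    m=np.zeros((400,640),bool); m[y0:y1,x0:x1]=1; return m
val=im.max(2)
mat=win(270,330,170,235)&(val<75); box(mat,.004,'mat')
Z=P[...,2]
sl=win(235,280,130,190)
print('sleeve z hist',np.histogram(Z[sl],bins=np.arange(0,.1,.008)))
box(sl&(Z>.064)&(Z<.08),.072,'sleeve')
box(sl&(Z>.048)&(Z<.063)&win(240,268,167,190),.058,'big')
cs=win(340,465,165,230)
print(np.histogram(Z[cs],bins=np.arange(-.01,.1,.006)))
box(cs&(Z>.012)|(cs&(Z>.03)),.053,'case')
box(cs&(val<75)&win(405,445,185,208),.056,'tab')
E
python3 m.py
python3 - <<'E'
from m import *
# print depth slices along case mid row
for v in (197,): print([(u,P[v,u].round(3).tolist()) for u in range(345,460,6)])
E
```

```text
mat 154 px [300.  203.9] ctr [470.7 155.4] size [122.9 152.5] ang 83.87
sleeve z hist (array([585,  13,  18,  19,  69,  60,  80, 110, 520, 278,   0,   0]), array([0.   , 0.008, 0.016, 0.024, 0.032, 0.04 , 0.048, 0.056, 0.064,
       0.072, 0.08 , 0.088, 0.096]))
sleeve 108 px [257.6 153.5] ctr [630.2 289.6] size [ 91.1 100.6] ang 81.03
big 57 px [253.3 175.9] ctr [558.2 305.7] size [54.6 53.3] ang 83.76
(array([ 521, 2963, 1217,  128,  309,  231,   60,   96,  296, 1405,  763,
         53,    3,   28,   19,    0,    0,    0]), array([-0.01 , -0.004,  0.002,  0.008,  0.014,  0.02 ,  0.026,  0.032,
        0.038,  0.044,  0.05 ,  0.056,  0.062,  0.068,  0.074,  0.08 ,
        0.086,  0.092,  0.098]))
case 294 px [402.1 197.4] ctr [ 475.1 -184.6] size [351.8 148.3] ang 85.94
tab 51 px [424.3 196.9] ctr [ 474.9 -257.4] size [57.3 36.9] ang 88.63
mat 154 px [300.  203.9] ctr [470.7 155.4] size [122.9 152.5] ang 83.87
sleeve z hist (array([585,  13,  18,  19,  69,  60,  80, 110, 520, 278,   0,   0]), array([0.   , 0.008, 0.016, 0.024, 0.032, 0.04 , 0.048, 0.056, 0.064,
       0.072, 0.08 , 
[... 526 characters left out ...]
ng 85.94
tab 51 px [424.3 196.9] ctr [ 474.9 -257.4] size [57.3 36.9] ang 88.63
[(345, [0.491, -0.0, -0.004]), (351, [0.483, -0.017, 0.037]), (357, [0.488, -0.04, 0.008]), (363, [0.488, -0.061, 0.002]), (369, [0.488, -0.082, 0.004]), (375, [0.488, -0.103, -0.002]), (381, [0.486, -0.123, 0.005]), (387, [0.486, -0.143, 0.005]), (393, [0.485, -0.164, 0.004]), (399, [0.485, -0.185, 0.003]), (405, [0.476, -0.195, 0.048]), (411, [0.476, -0.215, 0.047]), (417, [0.474, -0.233, 0.055]), (423, [0.473, -0.251, 0.059]), (429, [0.473, -0.273, 0.054]), (435, [0.475, -0.295, 0.045]), (441, [0.474, -0.314, 0.047]), (447, [0.473, -0.334, 0.049]), (453, [0.473, -0.356, 0.043]), (459, [0.481, -0.393, -0.001])]
```

```bash
python3 - <<'E'
import plant
print([n for n in dir(plant) if not n.startswith('_')]); print(getattr(plant,'tips_ahead',None))
import cv2
def crop(n,o,x0,y0,w,h,f):
    a=cv2.imread(n)[y0:y0+h,x0:x0+w]; cv2.imwrite(o,cv2.resize(a,None,fx=f,fy=f,interpolation=cv2.INTER_CUBIC))
crop('pics/top0.png','pics/t2.png',235,130,50,60,10)
crop('pics/scene0.png','pics/s2.png',375,170,60,60,10)
crop('pics/top0.png','pics/t3.png',343,168,120,60,6.6)
crop('pics/scene0.png','pics/s3.png',180,200,135,80,5.9)
E
```

```text
['Unreachable', 'get_state', 'read_camera', 'sign_off', 'tips_ahead']
0.008
```

View pics/t2.png

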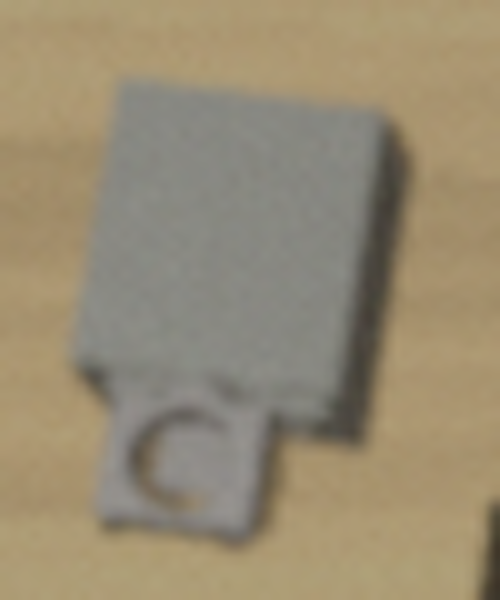

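View pics/s2.png

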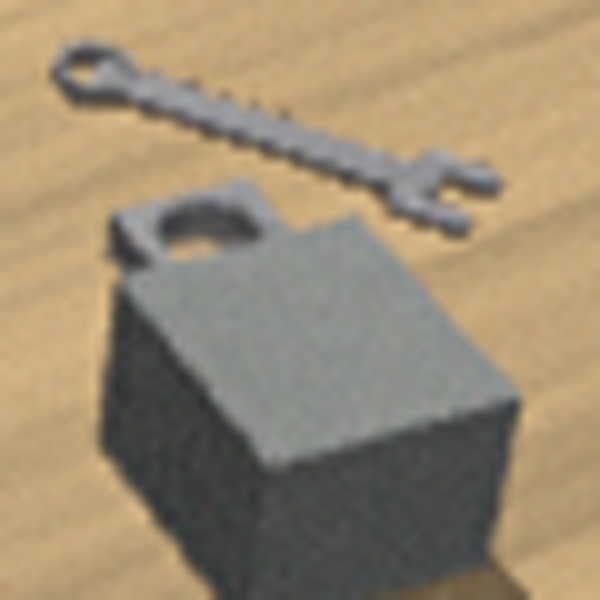

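View pics/t3.png

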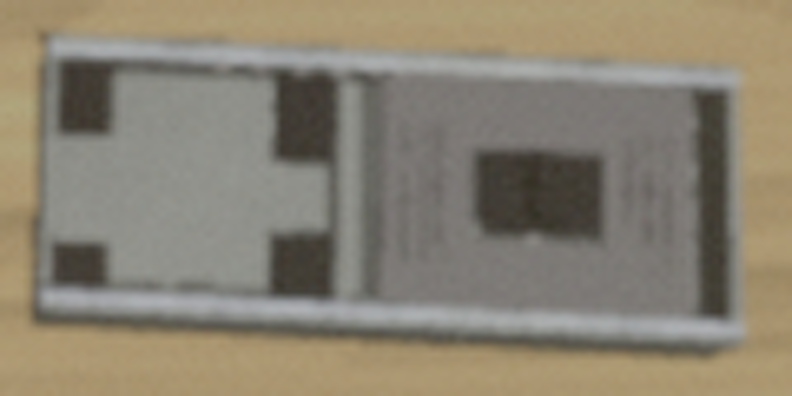

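View pics/s3.png

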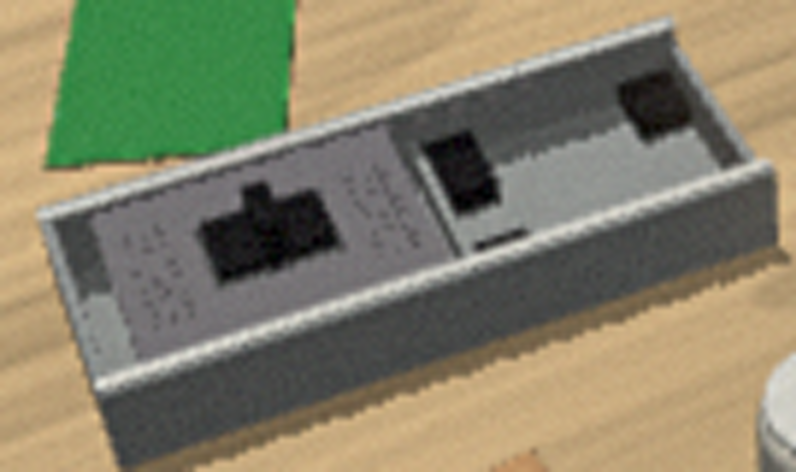

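The crops show the big end with its bore at top px ≈ (253,176), and the sleeve top with corners at crop (120,80), (385,112), (340,400) and (78,358). The case rims, the four blocks and the tab (crop t3 (540,193)) are all clear. I'll turn these corners into points.

```bash
cat > c.py <<'E'
from h import *
def load(n): 
    d=np.load(n,allow_pickle=True); return {k:d[k] for k in d.files}
T=load('top0.npz'); S=load('scene0.npz')
def w(c,o,f,X,z): return ray(c,o[0]+(X[0]+.5)/f-.5,o[1]+(X[1]+.5)/f-.5,z)[:2]*1000
def show(l,c,o,f,pts,z):
    W=np.array([w(c,o,f,p,z) for p in pts]); d=np.roll(W,-1,0)-W
    print(l,W.round(1).tolist(),'mean',W.mean(0).round(1),'len',np.hypot(*d.T).round(1),'ang',np.degrees(np.arctan2(d[:,1],d[:,0])).round(1))
o2=(235,130)
show('sleeve T',T,o2,10,[(120,80),(386,110),(338,402),(76,358)],.072)
show('big T',T,o2,10,[(118,390),(272,410),(248,540),(100,525)],.058)
show('bore T',T,o2,10,[(184,457)],.058)
show('sleeve S',S,(375,170),10,[(272,468),(520,402),(358,215),(118,280)],.072)
show('big S',S,(375,170),10,[(118,215),(250,182)],.058)
show('bore S',S,(375,170),10,[(213,226)],.058)
o3=(343,168)
show('case T',T,o3,6.6,[(47,37),(740,72),(742,338),(40,312)],.053)
show('tab T',T,o3,6.6,[(478,150),(602,155),(602,240),(478,233)],.056)
show('blk TL',T,o3,6.6,[(110,72),(110,132),(275,70),(275,160)],.02)
show('blk BL',T,o3,6.6,[(107,243),(275,235),(332,235),(332,162)],.02)
s3=(180,200)
show('case S',S,s3,5.9,[(672,22),(40,212),(100,388),(775,165)],.053)
E
python3 c.py
```

```text
sleeve T [[687.0, 327.6], [674.3, 238.5], [573.7, 254.1], [590.8, 340.7]] mean [631.5 290.2] len [ 90.  101.8  88.2  97.1] ang [-98.1 171.2  78.8  -7.7]
big T [[583.5, 329.5], [575.4, 278.1], [531.1, 285.7], [537.4, 334.8]] mean [556.8 307. ] len [52.  44.9 49.4 46.4] ang [-99.  170.3  82.7  -6.5]
bore T [[559.9, 307.3]] mean [559.9 307.3] len [0.] ang [0.]
sleeve S [[676.4, 239.0], [691.2, 325.2], [591.1, 343.1], [578.3, 254.3]] mean [634.3 290.4] len [ 87.4 101.7  89.7  99.3] ang [ 80.2 169.8 -98.2  -8.9]
big S [[536.9, 287.2], [545.1, 336.6]] mean [541.  311.9] len [50.2 50.2] ang [ 80.6 -99.4]
bore S [[557.9, 310.8]] mean [557.9 310.8] len [0.] ang [0.]
case T [[560.6, -14.7], [534.1, -363.4], [399.2, -351.9], [420.4, -5.9]] mean [ 478.6 -184. ] len [349.7 135.4 346.6 140.5] ang [-94.4 175.1  86.5  -3.6]
tab T [[496.4, -227.7], [492.4, -289.4], [449.4, -285.9], [454.3, -224.6]] mean [ 473.1 -256.9] len [61.9 43.2 61.5 42.2] ang [-93.7 175.3  85.3  -4.1]
blk TL [[549.7, -49.4], [517.9, -48.0], [548.8, -135.0], [501.1, -132.3]] mean [529.4 -91.2] len [31.9 92.3 47.7 96.1] ang [177.5 -70.5 176.8  59.6]
blk BL [[459.9, -44.0], [462.0, -130.1], [461.3, -159.3], [499.4, -161.6]] mean [ 470.6 -123.8] len [ 86.1  29.2  38.2 124. ] ang [-88.6 -91.4  -3.5 108.6]
case S [[429.8, -8.2], [401.3, -352.8], [533.4, -362.2], [560.4, -15.5]] mean [ 481.2 -184.7] len [345.7 132.4 347.7 130.8] ang [-94.7  -4.1  85.5 176.8]
```

The measurements agree with the sizes given:
- **Sleeve:** yaw about -9°, top at 72 mm.
- **Big end centre:** about (558.5, 308.5), same yaw.
- **Case:** yaw -94.4°, origin about (486.5, -89).
- **Nest:** about (486, -97).
- **Cover:** at about 0.168.
- **Mat centre:** about (471, 155).

Now I move above the big end.

Call:
move_arm:
  linear:
    - [0.023,-0.0211,0]
    - [0.023,-0.0211,0]
    - [0.023,-0.0211,0]
    - [0.023,-0.0211,0]
    - [0.023,-0.0211,0]
    - [0.023,-0.0211,0]
    - [0.023,-0.0211,0]
    - [0.023,-0.0211,-0.01]
    - [0.023,-0.0211,-0.01]
    - [0.023,-0.0211,-0.01]
    - [0.023,-0.0211,-0.01]
    - [0.023,-0.0211,-0.01]
    - [0.023,-0.0211,-0.01]
    - [0.023,-0.0211,-0.01]
    - [0.023,-0.0211,-0.01]
    - [0.023,-0.0211,-0.01]
    - [0,0,0]
    - [0,0,0]
  twist:
    - [0,0,4]
    - [0,0,4]
    - [0,0,0]
    - [0,0,0]
    - [0,0,0]
    - [0,0,0]
    - [0,0,0]
    - [0,0,0]
    - [0,0,0]
    - [0,0,0]
    - [0,0,0]
    - [0,0,0]
    - [0,0,0]
    - [0,0,0]
    - [0,0,0]
    - [0,0,0]
    - [0,0,0]
    - [0,0,0]
  grip: 1
  force: 60

```text
time: 1.6
eef_pos: [0.569, 0.2869, 0.1336]
tcp_rot: [0.069, 0.998, -0.005, -0.006]
contact_force: [-0.5, -0.2, 0.3]
opening: 1.001
```

```bash
cat > g.py <<'E'
from h import *
from scipy.spatial.transform import Rotation as Ro
import sys
def go(x,y,z,psi):
    s=get_state(); p=np.array(s['eef_pos']); a=np.radians(psi)
    yv=np.array([np.cos(a),np.sin(a),0]); zv=np.array([0,0,-1.]); xv=np.cross(yv,zv)
    Rd=Ro.from_matrix(np.stack([xv,yv,zv],1)); R=Ro.from_quat(s['tcp_rot'])
    print('t',round(s['time'],2),'pos',p.round(4),'d',(np.array([x,y,z])-p).round(4),'rot',np.degrees((Rd*R.inv()).as_rotvec()).round(2),'F',np.round(s['contact_force'],1),'op',round(s['opening'],3),'q',np.round(s['qpos'],2))
go(*map(float,sys.argv[1:5]))
E
python3 g.py .5585 .3085 .047 81
```

```text
t 1.6 pos [0.569  0.2869 0.1336] d [-0.0105  0.0216 -0.0866] rot [ 0.52 -0.76 -1.04] F [-0.5 -0.2  0.3] op 1.001 q [ 0.31  0.31  1.74 -0.01  1.1  -1.12]
```

Call:
move_arm:
  linear:
    - [-0.0105,0.0216,-0.01]
    - [0,0,-0.01]
    - [0,0,0]
  twist:
    - [0.5,-0.8,-1.0]
    - [0,0,0]
    - [0,0,0]

```text
time: 1.85
eef_pos: [0.5577, 0.3089, 0.1127]
tcp_rot: [0.079, 0.997, -0.0, 0.0]
contact_force: [-0.1, -0.1, -0.1]
opening: 0.997
```

```bash
python3 g.py .5585 .3085 .047 81; python3 - <<'E'
from h import *
c=cam('top'); a=c['img'][120:210,225:345]; cv2.imwrite('pics/t4.png',cv2.resize(a,None,fx=6,fy=6))
c=cam('scene'); a=c['img'][130:240,350:470]; cv2.imwrite('pics/s4.png',cv2.resize(a,None,fx=5,fy=5))
E
```

```text
t 1.85 pos [0.5577 0.3089 0.1127] d [ 0.0008 -0.0004 -0.0657] rot [0.01 0.03 0.1 ] F [-0.1 -0.1 -0.1] op 0.997 q [ 0.35  0.33  1.76 -0.    1.04 -1.06]
```

View pics/s4.png

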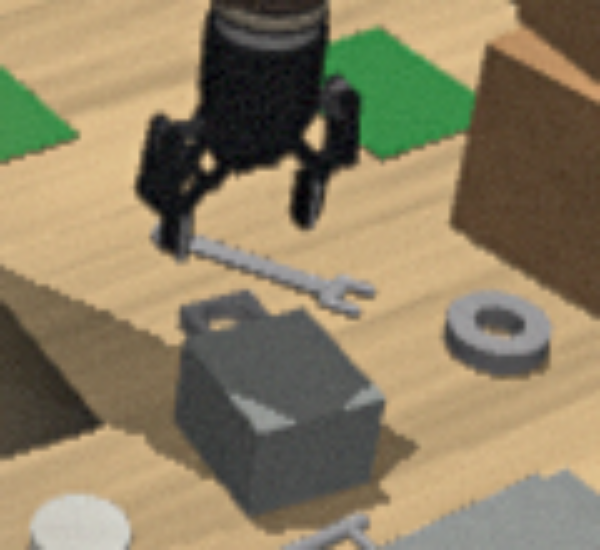

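The gripper hangs over the big end: fingers at crop (178,240) and (308,210), big end at crop (222,315). It looks aligned, so I descend.

Call:
move_arm:
  linear:
    - [0.0008,-0.0004,-0.015]
    - [0,0,-0.015]
    - [0,0,-0.015]
    - [0,0,-0.01]
    - [0,0,-0.006]
    - [0,0,-0.002]
    - [0,0,0]
  twist:
    - [0,0,0]
    - [0,0,0]
    - [0,0,0]
    - [0,0,0]
    - [0,0,0]
    - [0,0,0]
    - [0,0,0]

```text
time: 2.53
eef_pos: [0.5609, 0.3103, 0.0503]
tcp_rot: [0.078, 0.997, 0.002, 0.005]
contact_force: [0.1, -0.5, 0.7]
opening: 0.994
```

```bash
python3 g.py .5585 .3085 .047 81
```

```text
t 2.53 pos [0.5609 0.3103 0.0503] d [-0.0024 -0.0018 -0.0033] rot [-0.17  0.54 -0.06] F [ 0.1 -0.5  0.7] op 0.994 q [ 0.35  0.42  1.78 -0.    0.93 -1.07]
```

Call:
move_arm:
  linear:
    - [-0.0024,-0.0018,-0.0035]
    - [0,0,0]
  twist:
    - [-0.2,0.5,0]
    - [0,0,0]

```text
time: 2.7
eef_pos: [0.5588, 0.3085, 0.0472]
tcp_rot: [0.078, 0.997, -0.0, 0.0]
contact_force: [0.4, -0.2, -1.4]
opening: 1.002
```

Call:
move_arm:
  linear:
    - [0,0,0]
    - [0,0,0]
    - [0,0,0]
    - [0,0,0]
    - [0,0,0]
    - [0,0,0]
  twist:
    - [0,0,0]
    - [0,0,0]
    - [0,0,0]
    - [0,0,0]
    - [0,0,0]
    - [0,0,0]
  grip: 0
  force: 70

```text
time: 3.2
eef_pos: [0.56, 0.3088, 0.0494]
tcp_rot: [0.078, 0.997, 0.0, 0.002]
contact_force: [0.2, 0.8, -0.3]
opening: 0.588
```

```bash
python3 g.py .5585 .3085 .047 81
```

```text
t 3.2 pos [0.56   0.3088 0.0494] d [-0.0015 -0.0003 -0.0024] rot [-0.04  0.25 -0.06] F [ 0.2  0.8 -0.3] op 0.588 q [ 0.35  0.42  1.78 -0.    0.94 -1.07]
```

The opening of 0.588 is about 50 mm, which matches the 52 mm big end. Now I draw it out.

Call:
move_arm:
  linear:
    - [0,0,0.002]
    - [-0.0099,0.0016,0]
    - [-0.0099,0.0016,0]
    - [-0.0099,0.0016,0]
    - [-0.0099,0.0016,0]
    - [-0.0099,0.0016,0]
  twist:
    - [0,0,0]
    - [0,0,0]
    - [0,0,0]
    - [0,0,0]
    - [0,0,0]
    - [0,0,0]

```text
time: 3.7
eef_pos: [0.506, 0.3163, 0.0495]
tcp_rot: [0.079, 0.997, -0.0, 0.001]
contact_force: [-0.1, -0.3, -1.8]
opening: 0.588
```

```bash
python3 g.py .4558 .3247 .051 81
```

```text
t 3.7 pos [0.506  0.3163 0.0495] d [-0.0502  0.0084  0.0015] rot [0.02 0.15 0.03] F [-0.1 -0.3 -1.8] op 0.588 q [ 0.39  0.34  1.89 -0.    0.91 -1.02]
```

Call:
move_arm:
  linear:
    - [-0.0099,0.0016,0.001]
    - [-0.0099,0.0016,0]
    - [-0.0099,0.0016,0]
    - [-0.0099,0.0016,0]
    - [-0.006,0.001,0]
    - [0,0,0]
  twist:
    - [0,0,0]
    - [0,0,0]
    - [0,0,0]
    - [0,0,0]
    - [0,0,0]
    - [0,0,0]

```text
time: 4.2
eef_pos: [0.4503, 0.3248, 0.0498]
tcp_rot: [0.077, 0.997, -0.001, -0.001]
contact_force: [0.3, -0.9, -2.2]
opening: 0.587
```

```bash
python3 g.py .4295 .160 .06 81;python3 - <<'E'
from h import *
c=cam('top'); a=c['img'][120:230,205:345]; cv2.imwrite('pics/t5.png',cv2.resize(a,None,fx=5,fy=5))
c=cam('scene'); a=c['img'][130:240,330:450]; cv2.imwrite('pics/s5.png',cv2.resize(a,None,fx=5,fy=5))
E
```

```text
t 4.2 pos [0.4503 0.3248 0.0498] d [-0.0208 -0.1648  0.0102] rot [ 0.09 -0.1  -0.13] F [ 0.3 -0.9 -2.2] op 0.587 q [ 0.44  0.26  1.99 -0.    0.89 -0.97]
```

View pics/s5.png

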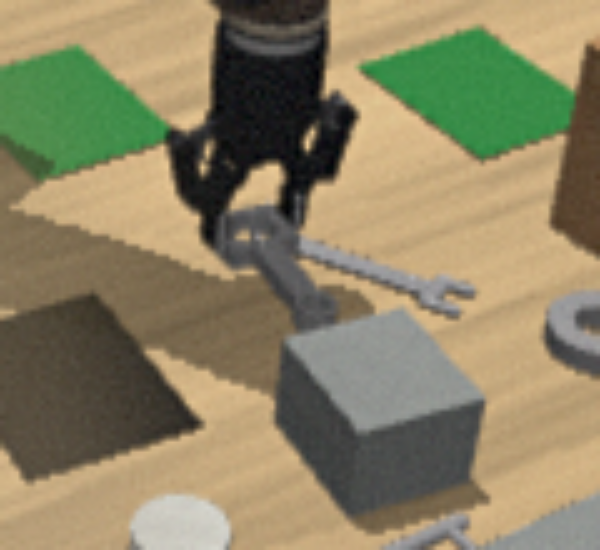

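View pics/t5.png

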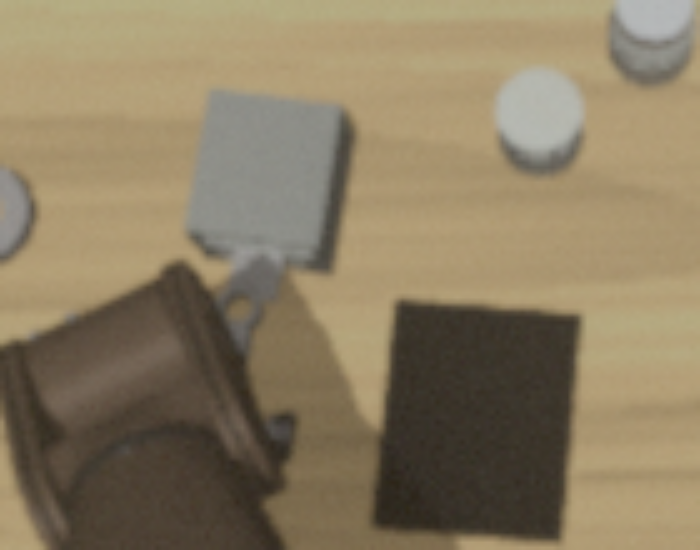

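The rod is held level and is fully clear of the mouth, with its eye at scene crop (318,305). I'll lift a little and carry it over the mat.

Call:
move_arm:
  linear:
    - [0,0,0.01]
    - [-0.002,-0.01,0.008]
    - [-0.002,-0.015,0]
    - [-0.002,-0.015,0]
    - [-0.002,-0.015,0]
    - [-0.002,-0.015,0]
    - [-0.002,-0.015,0]
    - [-0.002,-0.015,0]
    - [-0.002,-0.015,0]
    - [-0.002,-0.015,0]
    - [-0.002,-0.015,-0.004]
    - [0,-0.01,-0.004]
    - [0,0,0]
    - [0,0,0]
  twist:
    - [0,0,0]
    - [0,0,0]
    - [0,0,0]
    - [0,0,0]
    - [0,0,0]
    - [0,0,0]
    - [0,0,0]
    - [0,0,0]
    - [0,0,0]
    - [0,0,0]
    - [0,0,0]
    - [0,0,0]
    - [0,0,0]
    - [0,0,0]

```text
time: 5.47
eef_pos: [0.4331, 0.1547, 0.0638]
tcp_rot: [0.082, 0.997, -0.001, 0.0]
contact_force: [-0.3, -0.1, -3.6]
opening: 0.588
```

```bash
python3 g.py .4295 .160 .014 81
```

```text
t 5.47 pos [0.4331 0.1547 0.0638] d [-0.0036  0.0053 -0.0498] rot [0.11 0.02 0.38] F [-0.3 -0.1 -3.6] op 0.588 q [ 0.12  0.04  2.21 -0.    0.89 -1.28]
```

Call:
move_arm:
  linear:
    - [-0.003,0.005,-0.008]
    - [0,0,-0.01]
    - [0,0,-0.01]
    - [0,0,-0.008]
    - [0,0,-0.005]
    - [0,0,-0.001]
    - [0,0,0]
  twist:
    - [0,0,0.4]
    - [0,0,0]
    - [0,0,0]
    - [0,0,0]
    - [0,0,0]
    - [0,0,0]
    - [0,0,0]

```text
time: 6.05
eef_pos: [0.4294, 0.1619, 0.017]
tcp_rot: [0.077, 0.997, -0.001, -0.0]
contact_force: [0.4, 0.2, -2.8]
opening: 0.591
```

```bash
python3 g.py .4295 .160 .014 81;python3 - <<'E'
from h import *
c=cam('scene'); a=c['img'][150:240,300:400]; cv2.imwrite('pics/s6.png',cv2.resize(a,None,fx=6,fy=6))
E
```

```text
t 6.05 pos [0.4294 0.1619 0.017 ] d [ 0.0001 -0.0019 -0.003 ] rot [ 0.08 -0.04 -0.19] F [ 0.4  0.2 -2.8] op 0.591 q [ 0.14  0.13  2.23 -0.    0.78 -1.28]
```

View pics/s6.png

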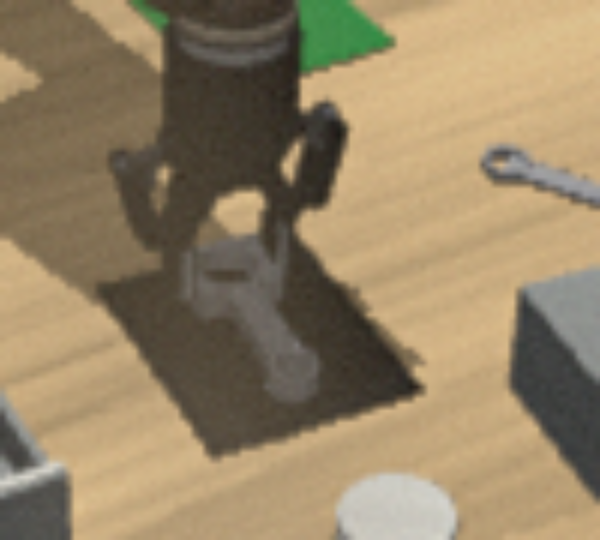

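The rod is over the mat, with its big end at crop (235,275) and eye at (293,375), about level. I lower it the last 3 mm.

Call:
move_arm:
  linear:
    - [0,-0.001,-0.0015]
    - [0,0,-0.0015]
    - [0,0,-0.001]
    - [0,0,-0.0005]
  twist:
    - [0,0,0]
    - [0,0,0]
    - [0,0,0]
    - [0,0,0]

```text
time: 6.43
eef_pos: [0.4305, 0.1611, 0.0134]
tcp_rot: [0.077, 0.997, -0.0, 0.001]
contact_force: [-1.0, -0.3, -0.8]
opening: 0.584
```

```bash
python3 g.py .4295 .160 .013 81
```

```text
t 6.43 pos [0.4305 0.1611 0.0134] d [-0.001  -0.0011 -0.0004] rot [ 0.06  0.1  -0.21] F [-1.  -0.3 -0.8] op 0.584 q [ 0.14  0.14  2.23 -0.    0.77 -1.28]
```

Call:
move_arm:
  linear:
    - [0,0,-0.001]
    - [0,0,-0.0005]
  twist:
    - [0,0,0]
    - [0,0,0]

```text
time: 6.6
eef_pos: [0.4309, 0.1612, 0.0135]
tcp_rot: [0.077, 0.997, -0.0, 0.001]
contact_force: [-0.9, -0.4, -1.9]
opening: 0.589
```

Call:
move_arm:
  linear:
    - [0,0,0]
    - [0,0,0]
    - [0,0,0]
    - [0,0,0]
    - [0,0,0.01]
    - [0,0,0.02]
    - [0,0,0.025]
    - [0,0,0.025]
    - [0,0,0.02]
    - [0,0,0]
  twist:
    - [0,0,0]
    - [0,0,0]
    - [0,0,0]
    - [0,0,0]
    - [0,0,0]
    - [0,0,0]
    - [0,0,0]
    - [0,0,0]
    - [0,0,0]
    - [0,0,0]
  grip: 0.9

```text
time: 7.43
eef_pos: [0.4343, 0.1613, 0.1228]
tcp_rot: [0.077, 0.997, 0.0, 0.005]
contact_force: [0.7, 0.2, 0.1]
opening: 0.898
```

```bash
python3 g.py .4295 .160 .1 81;python3 - <<'E'
from h import *
for n in('top','scene'):
    c=cam(n); cv2.imwrite(f'pics/{n}7.png',c['img']); np.savez(f'{n}7.npz',**c)
    x,y,w,h=(265,165,75,75) if n=='top' else (300,150,100,90)
    cv2.imwrite(f'pics/{n}7c.png',cv2.resize(c['img'][y:y+h,x:x+w],None,fx=6,fy=6,interpolation=cv2.INTER_CUBIC))
E
```

```text
t 7.43 pos [0.4343 0.1613 0.1228] d [-0.0048 -0.0013 -0.0228] rot [ 0.01  0.62 -0.19] F [0.7 0.2 0.1] op 0.898 q [ 0.14 -0.06  2.18 -0.    1.01 -1.28]
```

View pics/scene7c.png

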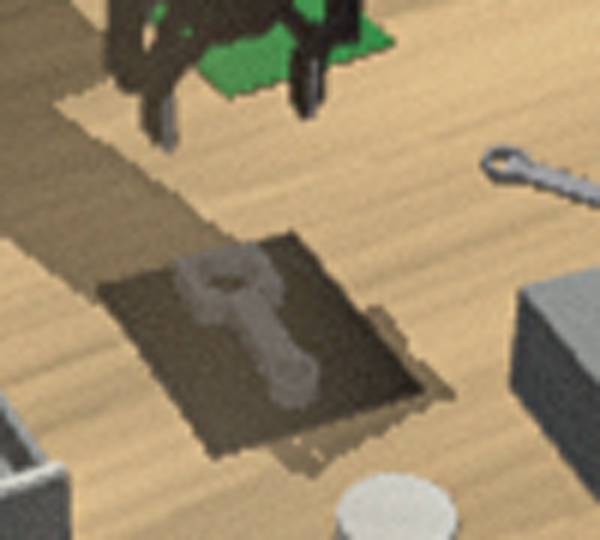

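View pics/top7c.png

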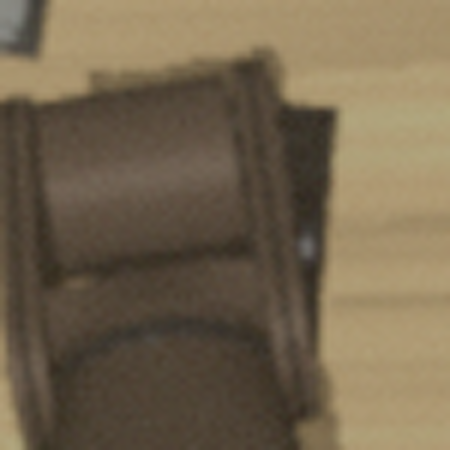

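The rod lies flat on the black mat, released, with its bore at scene crop (229,277) and eye at (293,380). I'll measure it.

```bash
python3 - <<'E'
from c import *
S=load('scene7.npz')
o=(300,150)
b=w(S,o,6,(229,272),.022); e=w(S,o,6,(293,378),.022); print(b,e,e-b,np.hypot(*(e-b)),np.degrees(np.arctan2(*(e-b)[::-1])))
P=cloud(S); m=np.zeros((400,640),bool); m[185:222,325:356]=1; z=P[...,2]
m&=(z>.014)&(z<.04)
q=P[m][:,:2]; print(len(q),np.median(P[m][:,2])); r=cv2.minAreaRect((q*1000).astype(np.float32)); print(r)
for a in (.0,):print(P[m].mean(0))
# mask by centroid in rod frame: eye vs big
d=np.array([np.cos(np.radians(-9)),np.sin(np.radians(-9))]); s=q@d; t=q@np.array([-d[1],d[0]]); print('along',np.percentile(s,[1,99]),'across big',np.percentile(t[s<s.min()+.04],[2,98]),'across shank',np.percentile(t[(s>s.min()+.05)&(s<s.min()+.1)],[2,98]),'eye',np.percentile(t[s>s.min()+.105],[2,98]), 'exp', np.array([.4309,.1612])@np.array([-d[1],d[0]]),np.array([.4309,.1612])@d)
E
```

```text
sleeve T [[687.0, 327.6], [674.3, 238.5], [573.7, 254.1], [590.8, 340.7]] mean [631.5 290.2] len [ 90.  101.8  88.2  97.1] ang [-98.1 171.2  78.8  -7.7]
big T [[583.5, 329.5], [575.4, 278.1], [531.1, 285.7], [537.4, 334.8]] mean [556.8 307. ] len [52.  44.9 49.4 46.4] ang [-99.  170.3  82.7  -6.5]
bore T [[559.9, 307.3]] mean [559.9 307.3] len [0.] ang [0.]
sleeve S [[676.4, 239.0], [691.2, 325.2], [591.1, 343.1], [578.3, 254.3]] mean [634.3 290.4] len [ 87.4 101.7  89.7  99.3] ang [ 80.2 169.8 -98.2  -8.9]
big S [[536.9, 287.2], [545.1, 336.6]] mean [541.  311.9] len [50.2 50.2] ang [ 80.6 -99.4]
bore S [[557.9, 310.8]] mean [557.9 310.8] len [0.] ang [0.]
case T [[560.6, -14.7], [534.1, -363.4], [399.2, -351.9], [420.4, -5.9]] mean [ 478.6 -184. ] len [349.7 135.4 346.6 140.5] ang [-94.4 175.1  86.5  -3.6]
tab T [[496.4, -227.7], [492.4, -289.4], [449.4, -285.9], [454.3, -224.6]] mean [ 473.1 -256.9] len [61.9 43.2 61.5 42.2] ang [-93.7 175.3  85.3  -4.1]
blk TL [[549.7, -49.4], [517.9, -48.0], [548.8, -135.0], [501.1, -132.3]] mean [529.4 -91.2] len [31.9 92.3 47.7 96.1] ang [177.5 -70.5 176.8  59.6]
blk BL [[459.9, -44.0], [462.0, -130.1], [461.3, -159.3], [499.4, -161.6]] mean [ 470.6 -123.8] len [ 86.1  29.2  38.2 124. ] ang [-88.6 -91.4  -3.5 108.6]
case S [[429.8, -8.2], [401.3, -352.8], [533.4, -362.2], [560.4, -15.5]] mean [ 481.2 -184.7] len [345.7 132.4 347.7 130.8] ang [-94.7  -4.1  85.5 176.8]
[433.03336289 160.39881444] [530.40943398 141.09290471] [ 97.37607109 -19.30590974] 99.2714328071551 -11.21411376146293
232 0.021631035119693984
((473.796875, 151.84915161132812), (52.552433013916016, 135.81858825683594), 80.46475982666016)
[0.46860008 0.15244592 0.02112878]
along [0.37947811 0.51005079] across big [0.19874621 0.25023908] across shank [0.20835351 0.2343432 ] eye [0.21128571 0.23706492] exp 0.2266229714897717 0.40037767019795967
```

Cross-checking the views, the rod's yaw is about -9.5° and the extents fit 130 x 52. Grasp point on the shank at rod x ≈ -12: about (0.4704, 0.1538).

Call:
move_arm:
  linear:
    - [0.015,-0.004,-0.01]
    - [0.016,-0.003,-0.015]
    - [0.004,0,-0.012]
    - [0,0,-0.01]
    - [0,0,0]
  twist:
    - [0,0.6,-0.5]
    - [0,0,0]
    - [0,0,0]
    - [0,0,0]
    - [0,0,0]

```text
time: 7.95
eef_pos: [0.4645, 0.1533, 0.0654]
tcp_rot: [0.081, 0.997, -0.001, -0.006]
contact_force: [-0.7, 1.5, -0.7]
opening: 0.902
```

```bash
python3 g.py .4704 .1538 .016 80.5
```

```text
t 7.95 pos [0.4645 0.1533 0.0654] d [ 0.0059  0.0005 -0.0494] rot [ 0.09 -0.74 -0.19] F [-0.7  1.5 -0.7] op 0.902 q [ 0.11  0.11  2.14 -0.    0.91 -1.3 ]
```

Call:
move_arm:
  linear:
    - [0.006,0.0005,-0.008]
    - [0,0,-0.012]
    - [0,0,-0.012]
    - [0,0,-0.006]
    - [0,0,-0.001]
    - [0,0,0]
  twist:
    - [0,-0.7,-0.2]
    - [0,0,0]
    - [0,0,0]
    - [0,0,0]
    - [0,0,0]
    - [0,0,0]

```text
time: 8.45
eef_pos: [0.4646, 0.1538, 0.0205]
tcp_rot: [0.083, 0.997, -0.002, -0.006]
contact_force: [0.1, -0.7, 0.2]
opening: 0.903
```

```bash
python3 g.py .4704 .1538 .016 80.5
```

```text
t 8.45 pos [0.4646 0.1538 0.0205] d [ 0.0058  0.     -0.0045] rot [ 0.16 -0.69 -0.03] F [ 0.1 -0.7  0.2] op 0.903 q [ 0.11  0.19  2.15 -0.    0.81 -1.29]
```

Call:
move_arm:
  linear:
    - [0.0055,0,-0.005]
    - [0,0,0]
  twist:
    - [0,-0.7,0]
    - [0,0,0]

```text
time: 8.62
eef_pos: [0.4705, 0.1539, 0.0158]
tcp_rot: [0.082, 0.997, -0.001, 0.001]
contact_force: [0.2, -0.1, 0.2]
opening: 0.897
```

Call:
move_arm:
  linear:
    - [0,0,0]
    - [0,0,0]
    - [0,0,0]
    - [0,0,0]
    - [0,0,0]
    - [0,0,0]
    - [0,0,0]
    - [0,0,0]
  twist:
    - [0,0,0]
    - [0,0,0]
    - [0,0,0]
    - [0,0,0]
    - [0,0,0]
    - [0,0,0]
    - [0,0,0]
    - [0,0,0]
  grip: 0
  force: 70

```text
time: 9.28
eef_pos: [0.4723, 0.1542, 0.0179]
tcp_rot: [0.082, 0.997, -0.001, 0.003]
contact_force: [0.1, 0.7, -0.3]
opening: 0.212
```

```bash
python3 g.py .4704 .1538 .016 80.5
```

```text
t 9.28 pos [0.4723 0.1542 0.0179] d [-0.0019 -0.0004 -0.0019] rot [ 0.13  0.35 -0.05] F [ 0.1  0.7 -0.3] op 0.212 q [ 0.11  0.2   2.14 -0.    0.79 -1.29]
```

The opening of 0.212 is about 18 mm, so the shank is held. I lift it, then carry and turn it towards the case.

Call:
move_arm:
  linear:
    - [0,0,0.015]
    - [0,0,0.025]
    - [0,0,0.025]
    - [0,0,0.02]
    - [0,-0.015,0]
    - [0.001,-0.018,0]
    - [0.001,-0.018,0]
    - [0.001,-0.018,0]
    - [0.001,-0.018,0]
    - [0.001,-0.018,0]
    - [0.001,-0.018,0]
    - [0.001,-0.018,0]
    - [0.001,-0.018,0]
    - [0.001,-0.018,0]
    - [0.001,-0.018,0]
    - [0.001,-0.018,0]
    - [0.001,-0.01,0]
    - [0,0,0]
    - [0,0,0]
  twist:
    - [0,0,0]
    - [0,0,0]
    - [0,0,0]
    - [0,0,0]
    - [0,0,-6.5]
    - [0,0,-6.5]
    - [0,0,-6.5]
    - [0,0,-6.5]
    - [0,0,-6.5]
    - [0,0,-6.5]
    - [0,0,-6.5]
    - [0,0,-6.5]
    - [0,0,-6.5]
    - [0,0,-6.5]
    - [0,0,-6.5]
    - [0,0,-6.5]
    - [0,0,-4]
    - [0,0,0]
    - [0,0,0]

```text
time: 10.87
eef_pos: [0.465, -0.0772, 0.0888]
tcp_rot: [0.739, 0.673, -0.001, -0.014]
contact_force: [0.7, 1.2, -3.6]
opening: 0.209
```

```bash
python3 g.py .4868 -.087 .09 -4.4
```

```text
t 10.87 pos [ 0.465  -0.0772  0.0888] d [ 0.0218 -0.0098  0.0012] rot [-1.12 -1.21  0.95] F [ 0.7  1.2 -3.6] op 0.209 q [-0.39  0.03  2.16  0.01  0.97 -0.3 ]
```

Call:
move_arm:
  linear:
    - [0.011,-0.005,0]
    - [0.011,-0.005,0]
    - [0,0,0]
  twist:
    - [-0.6,-0.6,0.5]
    - [-0.5,-0.6,0.5]
    - [0,0,0]

```text
time: 11.12
eef_pos: [0.4876, -0.086, 0.0874]
tcp_rot: [0.731, 0.682, -0.0, -0.0]
contact_force: [-0.7, -0.1, -2.8]
opening: 0.205
```

```bash
python3 g.py .4868 -.087 .09 -4.4; python3 - <<'E'
from h import *
for n in('top','scene'):
    c=cam(n); np.savez(f'{n}8.npz',**c)
    x,y,w,h=(343,168,120,60) if n=='top' else (180,170,160,110)
    cv2.imwrite(f'pics/{n}8c.png',cv2.resize(c['img'][y:y+h,x:x+w],None,fx=5,fy=5,interpolation=cv2.INTER_CUBIC))
E
```

```text
t 11.12 pos [ 0.4876 -0.086   0.0874] d [-0.0008 -0.001   0.0026] rot [ 0.01 -0.03 -0.44] F [-0.7 -0.1 -2.8] op 0.205 q [-0.38  0.08  2.12 -0.    0.94 -0.31]
```

View pics/scene8c.png

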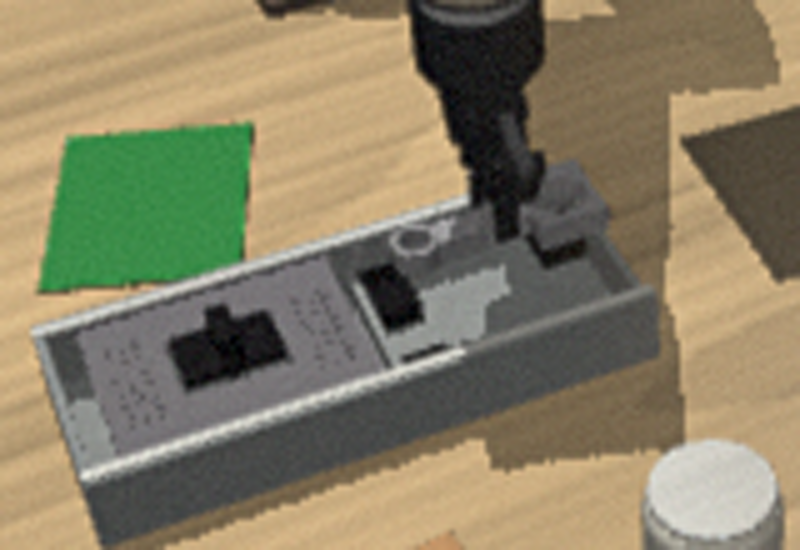

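The rod hangs over the nest with its eye at crop (415,240) and the big end at the closed end. I'll check its position along the rod.

```bash
python3 - <<'E' | tail -3
from c import *
S=load('scene8.npz')
o=(180,170); print(w(S,o,5,(415,240),.0915), w(S,o,5,(575,188),.0915))
P=cloud(S); z=P[...,2]; m=np.zeros((400,640),bool); m[200:225,255:305]=1; m&=(z>.078)&(z<.1)
q=P[m]; d=np.array([-.0767,-.997]); n=np.array([.997,-.0767]); s=(q[:,:2]-[.4876,-.086])@d; t=(q[:,:2]-[.4876,-.086])@n
print(len(q),np.percentile(s,[0,1,3,97,99,100]).round(4),'eye t',np.percentile(t[s>.035],[2,50,98]).round(4),'z eye',np.median(q[s>.035][:,2]).round(4),'big z',np.median(q[s<-.025][:,2]).round(4),'big t',np.percentile(t[s<-.025],[2,98]).round(4))
E
```

```text
case S [[429.8, -8.2], [401.3, -352.8], [533.4, -362.2], [560.4, -15.5]] mean [ 481.2 -184.7] len [345.7 132.4 347.7 130.8] ang [-94.7  -4.1  85.5 176.8]
[ 485.20864898 -138.21929388] [491.02125252 -33.56529015]
341 [-0.0631 -0.0623 -0.0608  0.0633  0.0655  0.0671] eye t [-0.0129  0.008   0.0168] z eye 0.0873 big z 0.0891 big t [-0.0247  0.0283]
```

Call:
move_arm:
  linear:
    - [-0.001,-0.001,-0.01]
    - [-0.0005,0,-0.012]
    - [-0.0005,0,-0.012]
    - [-0.0005,0,-0.008]
    - [-0.0005,0,-0.003]
    - [0,0,0]
  twist:
    - [0,0,-0.4]
    - [0,0,0]
    - [0,0,0]
    - [0,0,0]
    - [0,0,0]
    - [0,0,0]

```text
time: 11.72
eef_pos: [0.482, -0.0842, 0.0381]
tcp_rot: [0.733, 0.681, -0.001, -0.002]
contact_force: [0.2, 0.5, -3.6]
opening: 0.213
```

```bash
python3 g.py .4868 -.087 .019 -4.4
```

```text
t 11.72 pos [ 0.482  -0.0842  0.0381] d [ 0.0048 -0.0028 -0.0191] rot [-0.12 -0.27 -0.17] F [ 0.2  0.5 -3.6] op 0.213 q [-0.38  0.16  2.15  0.    0.84 -0.31]
```

Call:
move_arm:
  linear:
    - [0.0048,-0.0028,0]
    - [0,0,0]
    - [0,0,-0.004]
    - [0,0,-0.004]
  twist:
    - [-0.1,-0.3,-0.2]
    - [0,0,0]
    - [0,0,0]
    - [0,0,0]

```text
time: 12.05
eef_pos: [0.4887, -0.0877, 0.0312]
tcp_rot: [0.734, 0.679, 0.001, 0.002]
contact_force: [0.0, -0.2, -3.8]
opening: 0.212
```

```bash
python3 g.py .4868 -.087 .019 -4.4
```

```text
t 12.05 pos [ 0.4887 -0.0877  0.0312] d [-0.0019  0.0007 -0.0122] rot [0.07 0.25 0.04] F [ 0.  -0.2 -3.8] op 0.212 q [-0.38  0.18  2.14  0.    0.82 -0.31]
```

Call:
move_arm:
  linear:
    - [-0.002,0.0007,-0.004]
    - [0,0,-0.004]
    - [0,0,-0.003]
    - [0,0,-0.001]
    - [0,0,0]
  twist:
    - [0,0.2,0]
    - [0,0,0]
    - [0,0,0]
    - [0,0,0]
    - [0,0,0]

```text
time: 12.47
eef_pos: [0.4871, -0.0873, 0.019]
tcp_rot: [0.734, 0.679, -0.0, 0.001]
contact_force: [-0.3, -0.8, -2.6]
opening: 0.209
```

```bash
python3 g.py .4868 -.087 .019 -4.4
```

```text
t 12.47 pos [ 0.4871 -0.0873  0.019 ] d [-0.0003  0.0003  0.    ] rot [0.08 0.03 0.04] F [-0.3 -0.8 -2.6] op 0.209 q [-0.38  0.2   2.14 -0.    0.8  -0.3 ]
```

Call:
move_arm:
  linear:
    - [0,0,-0.001]
    - [0,0,-0.001]
    - [0,0,0]
  twist:
    - [0,0,0]
    - [0,0,0]
    - [0,0,0]

```text
time: 12.72
eef_pos: [0.4873, -0.0873, 0.0192]
tcp_rot: [0.734, 0.679, -0.001, -0.0]
contact_force: [-0.2, 0.5, -3.7]
opening: 0.211
```

```bash
python3 g.py .4868 -.087 .019 -4.4;python3 - <<'E'
from h import *
for n in('scene',):
    c=cam(n)
    x,y,w,h=(180,170,160,110)
    cv2.imwrite(f'pics/{n}9c.png',cv2.resize(c['img'][y:y+h,x:x+w],None,fx=5,fy=5,interpolation=cv2.INTER_CUBIC))
E
```

```text
t 12.72 pos [ 0.4873 -0.0873  0.0192] d [-0.0005  0.0003 -0.0002] rot [ 0.06 -0.1   0.02] F [-0.2  0.5 -3.7] op 0.211 q [-0.38  0.2   2.14 -0.    0.8  -0.3 ]
```

View pics/scene9c.png

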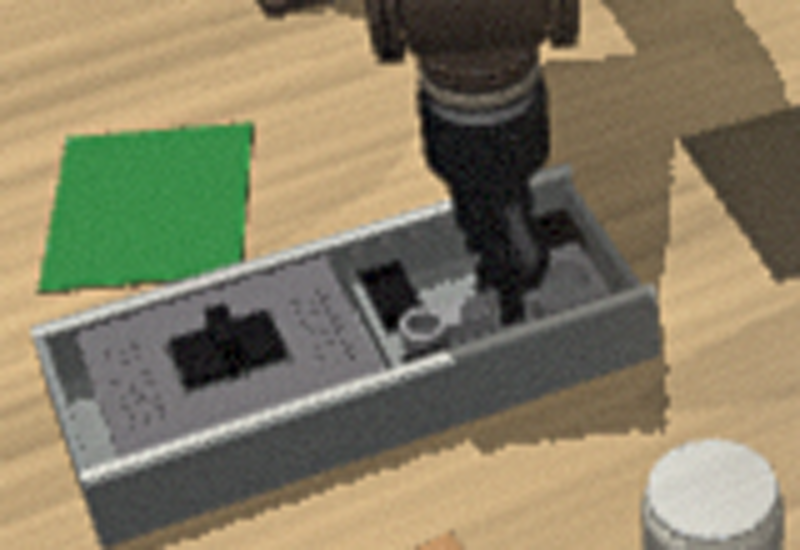

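The eye (crop 422,322) lies between the small-end blocks and the big end is between the others. The force still shows the rod's full weight, so I lower a little more.

Call:
move_arm:
  linear:
    - [0,0,-0.002]
    - [0,0,-0.001]
  twist:
    - [0,0,0]
    - [0,0,0]

```text
time: 12.93
eef_pos: [0.4877, -0.0874, 0.0189]
tcp_rot: [0.734, 0.679, -0.002, -0.001]
contact_force: [-4.6, 1.8, 4.3]
opening: 0.212
```

```bash
python3 g.py .4868 -.087 .019 -4.4
```

```text
t 12.93 pos [ 0.4877 -0.0874  0.0189] d [-0.0009  0.0004  0.0001] rot [ 0.02 -0.24  0.  ] F [-4.6  1.8  4.3] op 0.212 q [-0.38  0.2   2.14 -0.    0.8  -0.3 ]
```

It has touched down: the force rose to +4 N. I release with a narrow opening and rise.

Call:
move_arm:
  linear:
    - [0,0,0]
    - [0,0,0]
    - [0,0,0]
    - [0,0,0.01]
    - [0,0,0.015]
    - [0,0,0.02]
    - [0,0,0.025]
    - [0,0,0.025]
    - [0,0,0.015]
    - [0,0,0]
  twist:
    - [0,0,0]
    - [0,0,0]
    - [0,0,0]
    - [0,0,0]
    - [0,0,0]
    - [0,0,0]
    - [0,0,0]
    - [0,0,0]
    - [0,0,0]
    - [0,0,0]
  grip: 0.5

```text
time: 13.77
eef_pos: [0.4894, -0.0881, 0.1371]
tcp_rot: [0.734, 0.679, 0.0, 0.002]
contact_force: [0.2, -0.4, -0.6]
opening: 0.499
```

```bash
python3 g.py .4736 -.257 .13 -94.4;python3 - <<'E'
from h import *
for n in('scene','top'):
    c=cam(n)
    x,y,w,h=(343,168,120,60) if n=='top' else (180,170,160,110)
    cv2.imwrite(f'pics/{n}10c.png',cv2.resize(c['img'][y:y+h,x:x+w],None,fx=5,fy=5,interpolation=cv2.INTER_CUBIC))
E
```

```text
t 13.77 pos [ 0.4894 -0.0881  0.1371] d [-0.0158 -0.1689 -0.0071] rot [ 2.200e-01  2.000e-02 -8.996e+01] F [ 0.2 -0.4 -0.6] op 0.499 q [-0.38  0.    2.09 -0.    1.04 -0.3 ]
```

View pics/scene10c.png

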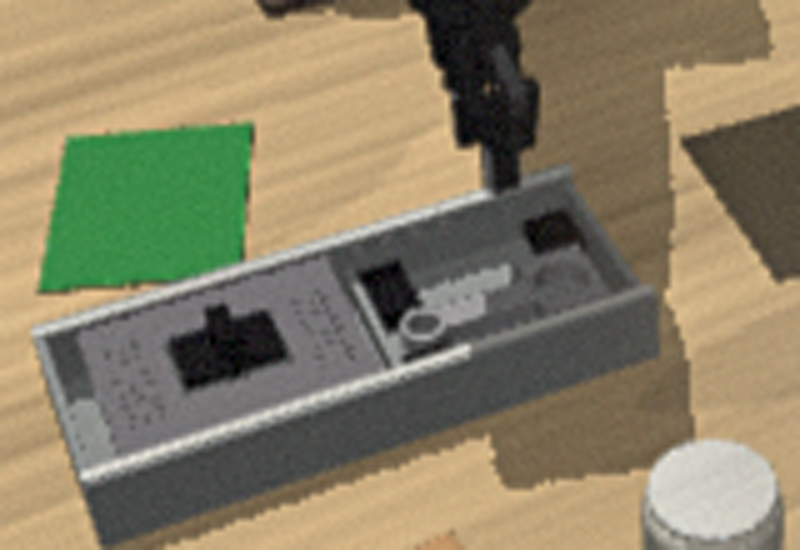

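The rod lies in the nest, with its eye at crop (422,323) and the big end at the closed end. Next I go above the tab, turning the jaws 90° to straddle the fin.

Call:
move_arm:
  linear:
    - [-0.001,-0.013,0]
    - [-0.001,-0.013,0]
    - [-0.001,-0.013,0]
    - [-0.001,-0.013,0]
    - [-0.001,-0.013,0]
    - [-0.001,-0.013,0]
    - [-0.001,-0.013,0]
    - [-0.001,-0.013,0]
    - [-0.001,-0.013,0]
    - [-0.001,-0.013,0]
    - [-0.001,-0.013,0]
    - [-0.001,-0.013,0]
    - [-0.001,-0.013,0]
    - [0,0,0]
    - [0,0,0]
  twist:
    - [0,0,-6.9]
    - [0,0,-6.9]
    - [0,0,-6.9]
    - [0,0,-6.9]
    - [0,0,-6.9]
    - [0,0,-6.9]
    - [0,0,-6.9]
    - [0,0,-6.9]
    - [0,0,-6.9]
    - [0,0,-6.9]
    - [0,0,-6.9]
    - [0,0,-6.9]
    - [0,0,-6.9]
    - [0,0,0]
    - [0,0,0]

```text
time: 15.12
eef_pos: [0.4586, -0.2543, 0.1045]
tcp_rot: [0.998, -0.066, -0.01, -0.021]
contact_force: [0.6, 0.5, 0.3]
opening: 0.499
```

```bash
python3 g.py .4738 -.2567 .11 -94.4; python3 - <<'E'
from h import *
for n in('scene','top'):
    c=cam(n);np.savez(f'{n}11.npz',**c)
    x,y,w,h=(343,168,120,60) if n=='top' else (180,170,160,110)
    cv2.imwrite(f'pics/{n}11c.png',cv2.resize(c['img'][y:y+h,x:x+w],None,fx=5,fy=5,interpolation=cv2.INTER_CUBIC))
E
```

```text
t 15.12 pos [ 0.4586 -0.2543  0.1045] d [ 0.0152 -0.0024  0.0055] rot [-2.47 -1.03  3.15] F [0.6 0.5 0.3] op 0.499 q [-0.71  0.13  2.03  0.03  1.03  0.98]
```

View pics/top11c.png

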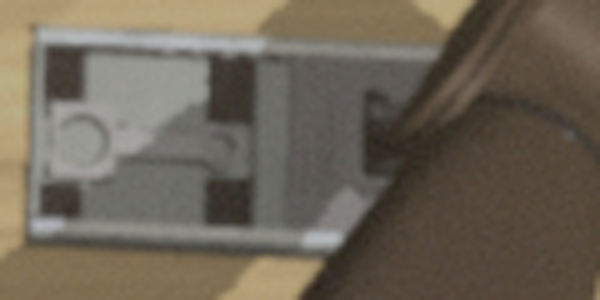

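View pics/scene11c.png

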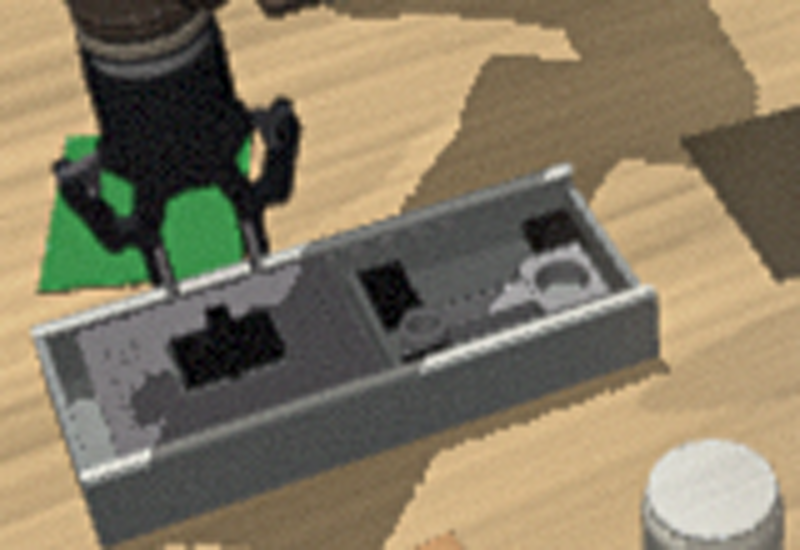

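In the top view the rod is centred between its blocks: bore at crop (80,140), eye at (222,145). I'll check that numerically and correct the tool pose.

```bash
python3 - <<'E' | tail -3
from c import *
T=load('top11.npz')
for p in((80,140),(222,145)):
    q=w(T,(343,168),5,p,.023); r=q-[486.7,-89.2]; print(q,'case x',r@[-.0767,-.997],'y',r@[.997,-.0767])
E
```

```text
case S [[429.8, -8.2], [401.3, -352.8], [533.4, -362.2], [560.4, -15.5]] mean [ 481.2 -184.7] len [345.7 132.4 347.7 130.8] ang [-94.7  -4.1  85.5 176.8]
[489.53091784 -44.35066648] case x -44.93191692210825 y -0.6175187959503754
[ 483.79307937 -140.18489266] case x 51.05489878922189 y 1.012341401322932
```

Call:
move_arm:
  linear:
    - [0.0076,-0.0012,0]
    - [0.0076,-0.0012,0]
    - [0,0,0]
  twist:
    - [-1.2,-0.5,1.6]
    - [-1.2,-0.5,1.5]
    - [0,0,0]

```text
time: 15.47
eef_pos: [0.4753, -0.2545, 0.1041]
tcp_rot: [0.999, -0.033, 0.0, 0.001]
contact_force: [0.4, -0.2, 0.8]
opening: 0.498
```

```bash
python3 g.py .4738 -.2567 .068 -94.4
```

```text
t 15.47 pos [ 0.4753 -0.2545  0.1041] d [-0.0015 -0.0022 -0.0361] rot [ 0.12  0.04 -0.6 ] F [ 0.4 -0.2  0.8] op 0.498 q [-0.68  0.14  2.01 -0.    0.98  0.96]
```

The rod is within about 2 mm of its nest position: bore at -45 (nominal -43), eye at 51 (nominal 50), and y within 1 mm. I descend around the fin.

Call:
move_arm:
  linear:
    - [-0.0015,-0.002,-0.008]
    - [0,0,-0.01]
    - [0,0,-0.008]
    - [0,0,-0.004]
    - [0,0,0]
  twist:
    - [0,0,-0.6]
    - [0,0,0]
    - [0,0,0]
    - [0,0,0]
    - [0,0,0]

```text
time: 15.88
eef_pos: [0.4745, -0.2547, 0.071]
tcp_rot: [0.999, -0.036, 0.0, 0.001]
contact_force: [0.2, 0.5, 0.6]
opening: 0.5
```

```bash
python3 g.py .4738 -.2567 .069 -94.4;python3 - <<'E'
from h import *
c=cam('scene')
x,y,w,h=(180,170,160,110)
cv2.imwrite('pics/s12c.png',cv2.resize(c['img'][y:y+h,x:x+w],None,fx=5,fy=5,interpolation=cv2.INTER_CUBIC))
E
```

```text
t 15.88 pos [ 0.4745 -0.2547  0.071 ] d [-0.0007 -0.002  -0.002 ] rot [ 0.15  0.05 -0.25] F [0.2 0.5 0.6] op 0.5 q [-0.68  0.19  2.03 -0.    0.92  0.96]
```

View pics/s12c.png

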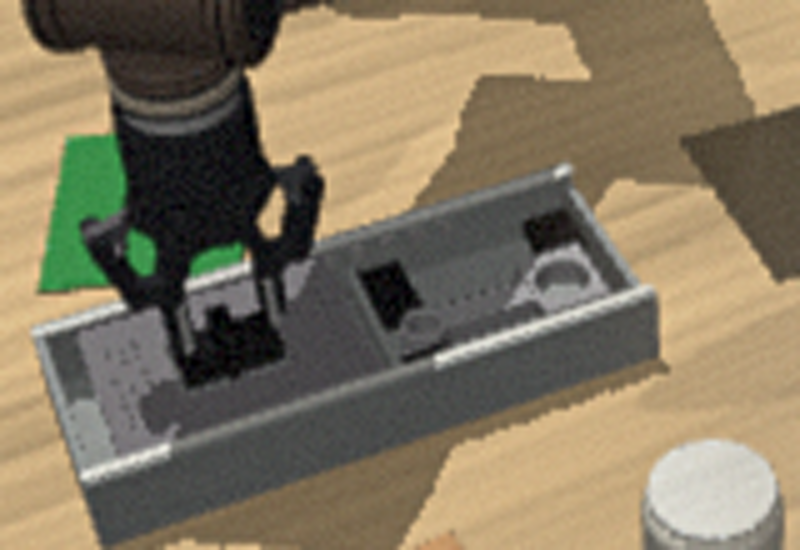

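The fingers straddle the fin: tips at crop (185,350) and (275,310), fin at (218,320). I close on it.

Call:
move_arm:
  linear:
    - [0,0,0]
    - [0,0,0]
    - [0,0,0]
    - [0,0,0]
    - [0,0,0]
    - [0,0,0]
  twist:
    - [0,0,0]
    - [0,0,0]
    - [0,0,0]
    - [0,0,0]
    - [0,0,0]
    - [0,0,0]
  grip: 0
  force: 40

```text
time: 16.43
eef_pos: [0.4743, -0.2552, 0.0713]
tcp_rot: [0.999, -0.037, 0.001, 0.001]
contact_force: [-0.1, -0.4, -1.5]
opening: 0.151
```

```bash
python3 g.py .4738 -.2567 .069 -94.4
```

```text
t 16.43 pos [ 0.4743 -0.2552  0.0713] d [-0.0005 -0.0015 -0.0023] rot [ 0.16  0.06 -0.19] F [-0.1 -0.4 -1.5] op 0.151 q [-0.68  0.19  2.03 -0.    0.92  0.96]
```

The fin is gripped (0.151 is about 13 mm). Pressing down.

Call:
move_arm:
  linear:
    - [0,0,-0.003]
    - [0,0,-0.003]
    - [0,0,-0.003]
    - [0,0,-0.003]
  twist:
    - [0,0,0]
    - [0,0,0]
    - [0,0,0]
    - [0,0,0]

```text
time: 16.77
eef_pos: [0.4747, -0.2561, 0.064]
tcp_rot: [0.999, -0.036, -0.001, 0.001]
contact_force: [-10.3, 3.8, 27.1]
opening: 0.15
```

```bash
python3 g.py .4738 -.2567 .06 -94.4
```

```text
t 16.77 pos [ 0.4747 -0.2561  0.064 ] d [-0.0009 -0.0006 -0.004 ] rot [ 0.16 -0.09 -0.26] F [-10.3   3.8  27.1] op 0.15 q [-0.68  0.21  2.03 -0.    0.91  0.96]
```

The tab is hard down: it travelled 7 mm and reads 27 N. I slide with light downward pressure, starting with a short test.

Call:
move_arm:
  linear:
    - [0.0001,0.002,-0.002]
    - [0.0003,0.004,-0.002]
    - [0.0004,0.006,-0.002]
    - [0.0004,0.006,-0.002]
  twist:
    - [0,0,0]
    - [0,0,0]
    - [0,0,0]
    - [0,0,0]

```text
time: 17.1
eef_pos: [0.4755, -0.2446, 0.0642]
tcp_rot: [0.999, -0.035, -0.004, 0.007]
contact_force: [-7.6, -1.0, 10.0]
opening: 0.146
```

```bash
python3 g.py .4738 -.2567 .0635 -94.4
```

```text
t 17.1 pos [ 0.4755 -0.2446  0.0642] d [-0.0017 -0.0121 -0.0007] rot [ 0.78 -0.44 -0.4 ] F [-7.6 -1.  10. ] op 0.146 q [-0.66  0.2   2.04 -0.02  0.9   0.99]
```

Call:
move_arm:
  linear:
    - [0.0003,0.003,-0.003]
    - [0.0005,0.006,-0.003]
    - [0.0005,0.006,-0.003]
    - [0.0005,0.006,-0.003]
    - [0.0005,0.006,-0.003]
    - [0.0005,0.006,-0.003]
  twist:
    - [0.5,-0.3,-0.4]
    - [0.2,-0.1,0]
    - [0.2,-0.1,0]
    - [0.2,-0.1,0]
    - [0.2,-0.1,0]
    - [0.2,-0.1,0]

```text
time: 17.6
eef_pos: [0.4773, -0.2228, 0.0641]
tcp_rot: [0.999, -0.034, -0.004, 0.004]
contact_force: [-10.5, -1.5, 16.9]
opening: 0.152
```

```bash
python3 g.py .48 -.2 .0635 -94.4
```

```text
t 17.6 pos [ 0.4773 -0.2228  0.0641] d [ 0.0027  0.0228 -0.0006] rot [ 0.4  -0.43 -0.47] F [-10.5  -1.5  16.9] op 0.152 q [-0.62  0.18  2.05 -0.01  0.91  1.02]
```

Call:
move_arm:
  linear:
    - [0,0.007,-0.003]
    - [0.0003,0.008,-0.003]
    - [0.0003,0.008,-0.003]
    - [0.0003,0.008,-0.003]
    - [0.0003,0.008,-0.003]
    - [0.0003,0.008,-0.003]
    - [0.0003,0.008,-0.003]
    - [0.0003,0.008,-0.003]
  twist:
    - [0.4,-0.3,-0.4]
    - [0.2,-0.1,-0.1]
    - [0.2,-0.1,-0.1]
    - [0.2,-0.1,-0.1]
    - [0.2,-0.1,-0.1]
    - [0.2,-0.1,-0.1]
    - [0.2,-0.1,-0.1]
    - [0.2,-0.1,-0.1]

```text
time: 18.27
eef_pos: [0.4808, -0.174, 0.0641]
tcp_rot: [0.999, -0.037, -0.001, 0.002]
contact_force: [-9.0, -1.1, 16.9]
opening: 0.151
```

```bash
python3 g.py .48 -.2 .0635 -94.4
```

```text
t 18.27 pos [ 0.4808 -0.174   0.0641] d [-0.0008 -0.026  -0.0006] rot [ 0.23 -0.1  -0.12] F [-9.  -1.1 16.9] op 0.151 q [-0.54  0.15  2.09 -0.01  0.9   1.11]
```

Sliding well, with z constant at 0.064 and Fz about 17 N.

Call:
move_arm:
  linear:
    - [0.0002,0.008,-0.003]
    - [0.0003,0.008,-0.003]
    - [0.0003,0.008,-0.003]
    - [0.0003,0.008,-0.003]
    - [0.0003,0.008,-0.003]
    - [0.0003,0.008,-0.003]
    - [0.0003,0.008,-0.003]
    - [0.0003,0.008,-0.003]
  twist:
    - [0.3,-0.1,-0.1]
    - [0.2,-0.1,-0.1]
    - [0.2,-0.1,-0.1]
    - [0.2,-0.1,-0.1]
    - [0.2,-0.1,-0.1]
    - [0.2,-0.1,-0.1]
    - [0.2,-0.1,-0.1]
    - [0.2,-0.1,-0.1]

```text
time: 18.93
eef_pos: [0.4847, -0.1213, 0.0641]
tcp_rot: [0.999, -0.037, -0.001, -0.0]
contact_force: [-9.0, -1.3, 17.5]
opening: 0.147
```

```bash
python3 g.py .4867 -.0892 .0635 -94.4
```

```text
t 18.93 pos [ 0.4847 -0.1213  0.0641] d [ 0.002   0.0321 -0.0006] rot [-0.04 -0.15 -0.19] F [-9.  -1.3 17.5] op 0.147 q [-0.45  0.13  2.12 -0.    0.9   1.2 ]
```

Call:
move_arm:
  linear:
    - [0.0002,0.008,-0.003]
    - [0.0003,0.008,-0.003]
    - [0.0003,0.006,-0.003]
    - [0.0003,0.005,-0.003]
    - [0.0003,0.005,-0.003]
    - [0.0003,0.004,-0.003]
    - [0.0003,0.004,-0.003]
  twist:
    - [0.1,-0.1,-0.2]
    - [0.1,-0.1,-0.1]
    - [0.1,-0.1,-0.1]
    - [0.1,-0.1,-0.1]
    - [0.1,-0.1,-0.1]
    - [0,0,0]
    - [0,0,0]

```text
time: 19.52
eef_pos: [0.4873, -0.0891, 0.0641]
tcp_rot: [0.999, -0.035, -0.006, 0.005]
contact_force: [-13.0, -11.7, 16.9]
opening: 0.149
```

```bash
python3 g.py .4867 -.0892 .0635 -94.4
```

```text
t 19.52 pos [ 0.4873 -0.0891  0.0641] d [-0.0006 -0.0001 -0.0006] rot [ 0.58 -0.68 -0.4 ] F [-13.  -11.7  16.9] op 0.149 q [-0.38  0.12  2.13 -0.02  0.9   1.27]
```

Fy has risen to about -12 N at the expected home position. I push on a little to confirm the stop.

Call:
move_arm:
  linear:
    - [0.0002,0.004,-0.003]
    - [0.0002,0.004,-0.003]
    - [0.0002,0.004,-0.003]
    - [0,0.004,-0.003]
  twist:
    - [0.2,-0.1,0]
    - [0,0,0]
    - [0,0,0]
    - [0,0,0]

```text
time: 19.85
eef_pos: [0.4873, -0.0888, 0.064]
tcp_rot: [0.999, -0.029, -0.011, 0.021]
contact_force: [-10.8, -10.7, 16.1]
opening: 0.14
```

```bash
python3 g.py .4867 -.0892 .0635 -94.4
```

```text
t 19.85 pos [ 0.4873 -0.0888  0.064 ] d [-0.0006 -0.0004 -0.0005] rot [ 2.41 -1.32 -1.05] F [-10.8 -10.7  16.1] op 0.14 q [-0.36  0.13  2.12 -0.06  0.9   1.31]
```

The cover is hard against its home stop, with no advance under about 11 N. I let the tab rise while keeping a slight homeward push, then open.

Call:
move_arm:
  linear:
    - [0,0.002,0.001]
    - [0,0.0015,0.002]
    - [0,0.001,0.002]
    - [0,0.001,0.002]
    - [0,0.0005,0.001]
  twist:
    - [0,0,0]
    - [0.5,-0.3,-0.3]
    - [0.5,-0.3,-0.3]
    - [0.5,-0.3,-0.3]
    - [0.5,0,0]

```text
time: 20.27
eef_pos: [0.4865, -0.0896, 0.0712]
tcp_rot: [0.999, -0.038, -0.002, 0.009]
contact_force: [2.8, -2.1, -3.2]
opening: 0.144
```

```bash
python3 g.py .4867 -.0892 .0713 -94.4
```

```text
t 20.27 pos [ 0.4865 -0.0896  0.0712] d [0.0002 0.0004 0.0001] rot [ 1.07 -0.3  -0.  ] F [ 2.8 -2.1 -3.2] op 0.144 q [-0.38  0.1   2.13 -0.02  0.91  1.28]
```

Tab up (z back to 0.0712). I open and rise.

Call:
move_arm:
  linear:
    - [0,0,0]
    - [0,0,0]
    - [0,0,0]
    - [0,0,0]
    - [0,0,0.01]
    - [0,0,0.02]
    - [0,0,0.03]
    - [0,0,0.03]
    - [-0.01,0.02,0.02]
    - [-0.01,0.03,0.01]
    - [-0.01,0.03,0.01]
    - [-0.01,0.03,0]
    - [-0.01,0.03,0]
    - [-0.01,0.03,0]
    - [0,0.03,0]
    - [0,0.03,0]
    - [0,0.02,0]
    - [0,0,0]
    - [0,0,0]
  twist:
    - [0,0,0]
    - [0,0,0]
    - [0,0,0]
    - [0,0,0]
    - [0,0,0]
    - [0,0,0]
    - [0,0,0]
    - [0,0,0]
    - [0,0,0]
    - [0,0,0]
    - [0,0,0]
    - [0,0,0]
    - [0,0,0]
    - [0,0,0]
    - [0,0,0]
    - [0,0,0]
    - [0,0,0]
    - [0,0,0]
    - [0,0,0]
  grip: 0.5

```text
time: 21.85
eef_pos: [0.4236, 0.1734, 0.2252]
tcp_rot: [0.999, -0.038, 0.01, 0.008]
contact_force: [0.3, -0.3, 0.1]
opening: 0.503
```

```bash
python3 g.py .4867 -.0892 .0713 -94.4;python3 - <<'E'
from h import *
for n in('scene','top'):
    c=cam(n);np.savez(f'{n}13.npz',**c); cv2.imwrite(f'pics/{n}13.png',c['img'])
    x,y,w,h=(343,168,120,60) if n=='top' else (180,170,160,110)
    cv2.imwrite(f'pics/{n}13c.png',cv2.resize(c['img'][y:y+h,x:x+w],None,fx=5,fy=5,interpolation=cv2.INTER_CUBIC))
E
```

```text
t 21.85 pos [0.4236 0.1734 0.2252] d [ 0.0631 -0.2626 -0.1539] rot [0.92 1.08 0.01] F [ 0.3 -0.3  0.1] op 0.503 q [ 0.18 -0.21  2.11 -0.02  1.22  1.83]
```

View pics/top13.png

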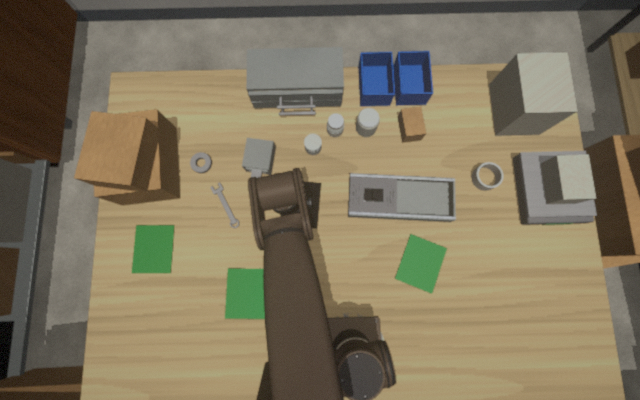

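View pics/top13c.png

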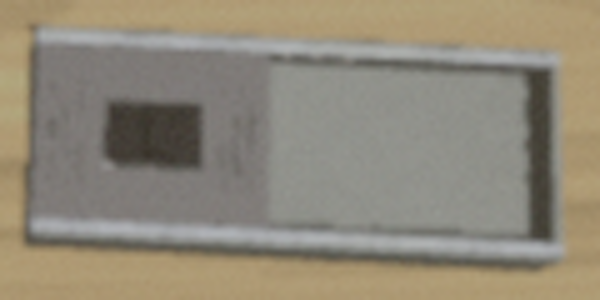

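View pics/scene13c.png

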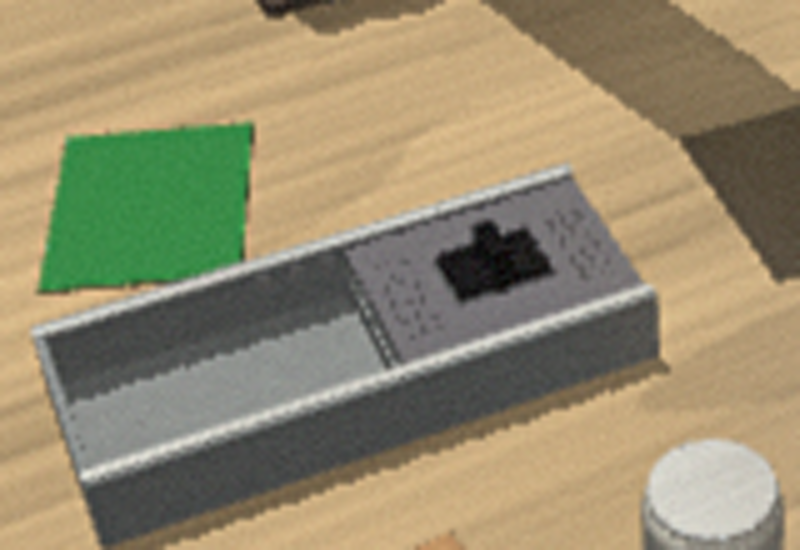

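The cover is home, flush with the closed end, with the tab at top crop (154,134), and the bystanders sit where they were. Last I check the cover position and tab height in numbers.

```bash
python3 - <<'E' | tail -3
from c import *
T=load('top13.npz'); q=w(T,(343,168),5,(154,134),.056); r=q-[486.7,-89.2]; print('tab case x,y',r@[-.0767,-.997],r@[.997,-.0767])
a=np.load('top0.npz')['img'].astype(int);b=T['img'].astype(int)
d=np.abs(a-b).max(2)
for n,(x0,y0,x1,y1) in dict(spanner=(208,180,243,230),filt=(355,105,382,135),jars=(300,110,346,155),carton=(398,105,428,140),tape=(470,160,506,192),bearing=(188,150,214,176)).items(): print(n,(d[y0:y1,x0:x1]>50).sum(),end=' ')
print()
for n in('top','scene'):
    for k in('0','13'):
        c=load(n+k+'.npz'); P=cloud(c); m=(c['img'].max(2)<60)&(P[...,2]>.04)&(P[...,2]<.09)&(P[...,0]>.4)&(P[...,0]<.56)&(P[...,1]<-.03)&(P[...,1]>-.33); print(n,k,m.sum(),np.round(np.median(P[m][:,2]),4),end='; ')
E
```

```text
tab case x,y 0.61296807055143 -0.7266908239549232
spanner 0 filt 0 jars 0 carton 0 tape 0 bearing 0 
top 0 13 0.056; top 13 4 0.0668; scene 0 238 0.0563; scene 13 211 0.0566;
```

The cover reads about 0.6 mm from home, which is within measuring error. The tab height is 56.6 mm, so it is up, and no bystander changed between the images. I'm handing in.

```bash
python3 -c "
from plant import *
sign_off(); print(get_state()['time'])"
```

```text
the job is handed in; nothing more can be done
the job is handed in; nothing more can be done
```

The job is done and handed in after about 22 s of robot time, well under the 61 s limit.

- **Rod:** I drew it out by the big end, laid it flat on the black mat and let go. I then took it again by the shank and laid it in the nest with its big end at the closed end. Before the cover went on, the bore measured 2 mm and the eye 1 mm from nominal along the case, and both were within 1 mm across it.
- **Cover:** I held the tab hard down while sliding the cover. It stopped dead at home under about 11 N, and the camera puts it about 0.6 mm from home, within measuring error. The tab had already come back up before I opened the jaws.
- **Last checks:** The tab top reads 56.6 mm in the scene view (56 when up). The top view had too few pixels on the tab to give a height, so that rests on one camera. The spanner, tape, bearing, carton, filter, piston and jar show no change between the first and last top images. The gripper was clear of everything when I handed in.

The highest wrist force I saw reported was about 29 N. No check failed.

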